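# Pressing a glued model hull: half air, catch off, pull and hold

### The arm

A 6-joint arm with a two-finger parallel gripper is mounted at the origin on the work surface. World frame = base frame: x ahead of the robot, y to its left, z up, the work surface at z = 0. Lengths are in m, angles in rad, forces in N, time in s.
With the tool pointing down it reaches from about 0.425 to 1.125 m from the base axis. Payload 14.9 kg.
Tool frame: the origin (TCP) lies between the finger pads; the fingertips stand 17 mm ahead of it and the grasp point (between the pads) lies 2 mm behind it; z points along the fingers, y is the direction in which the jaws open and shut (so a half turn about z gives the same grasp; the last joint's range is limited). The gripper opens to 91 mm and grips with 3 to 60 N. Pads are 32 mm wide; open, the fingers measure 118 mm over their backs; the gripper's body (76 mm by 178 mm) begins 60 mm behind the grasp point.
Start: joints at [-1.267, 0.379, 1.734, -0, 1.028, -0.033], TCP at [0.231, -0.661, 0.231] pointing down, gripper open.
Joint ranges: [-2.77, 2.77], [-0.74, 2.19], [0, 2.66], [-1.06, 4.2], [0.31, 2.87], [-3.08, 3.08]. Speed limits (rad/s): [1.89, 1.89, 2.39, 3.14, 3.14, 3.14].

### API

Orientations are given as a unit quaternion [x, y, z, w].
In Python, from plant import bot gives the robot as it stands.
- The arm moves only by the tool arm_command, never from a script. Its argument "series" is a list of rows, each a list of 3 entries, a list of its own where there are three numbers: the shift along the tool's x, y, z in units of 30 mm (1.0 is 30 mm), then the turn, a rotation vector about the tool's x, y, z in units of 5 degrees (1.0 is 5 degrees), then the gripper's target within -1 to 1 (fully open at 1, half-way at 0, shut at -1). In form: [[[x, y, z], [wx, wy, wz], jaw], ...]. A call has 1 to 12 rows; each row shifts and turns the commanded pose from where the row before left it, along the tool's axes as they then stand; what a row does not reach is not made up. A row lasts 1/12 s, in which the tool goes at most 41.7 mm and 7.16 degrees, less where a joint would pass 70% of its speed; a pose out of reach is approached as far as the arm can. A call is refused whole if a number of a shift passes 1 or a number of a turn 1, either way. A call with a gripper value outside its range is refused whole. The fingers move at their own pace and stop on an object; the grip force is fixed at half the most. Time passes only in rows, so rows that do not move let the fingers close. It gives the time, the measured TCP pose, the force and the opening at its end, in the units of the state.
- bot.get_state(): the state, without advancing time (a new reading comes with each control period).
- bot.read_camera(name): name is "scene" or "side" or "wrist"; returns a dict with "img" (384x512x3 uint8, blue, green, red), "depth" (384x512 float32, m along the optical axis (not along the pixel's ray), 0 where there is no reading), "intrinsics" (3x3 intrinsics, pixels), "T" (4x4, takes a point from camera to world coordinates); the wrist camera has in their place "T_tool_cam" (4x4, takes a point from camera to tool coordinates, whose origin is the TCP and whose axes are the flange's). Camera axes: x right, y down, z forward; pixel columns grow to the right and rows downward; lengths in m; the calibration is good to about 2 mm. A picture is of the moment at which its call begins: read the wrist's pose just before it.
- bot.close_job(): hands the job in, once; it reports no verdict.
The state is a dict: "time": time; "q": joint angles; "dq": joint speeds; "joint_efforts": joint torques, N m; "tool_pos": TCP position; "tcp_rot": TCP orientation; "force": force on the tool from outside, world axes, zero at the start; "ft_torque": the same for the moment, N m; "finger_gap": opening from 0.0 (shut) to 1.0 (fully open).
Only numpy, scipy, OpenCV 4.12 (cv2) and the standard library are available. Lean on these libraries where they do the work, as an engineer would, in place of code of your own. Each camera call takes 0.05 s, during which the arm holds its last target.

### The job

The glued wooden hull blank is lying in the bench press and needs its pressing stroke. First set the air valve on the brass pipe to half open (handle at 45 degrees to the pipe), then flip the safety catch clear of the lever, and then grip the lever's crossbar, pull the lever towards the front of the press as far as its stop and keep it there. Finish while still holding the lever pulled (it springs back if let go), and do not knock over or shove the jars and the bottle standing around.

Things in the scene. Friction and masses are not known exactly. Their poses are not given: they have to be found in the camera images.
- press: Grey bench glue press, fixed; base plate 190x315x20 mm. Origin on the bench below the middle of the lever's pivot; x to the press's rear (away from the robot), y left, z up. The lever swings in the plane y=0. Left of it the press head: y 80..160, x -35..95 mm, top 170, air cylinder (52 mm diameter) on it up to 242 mm. Right of it the safety catch on a steel post at y=-85 mm.
- pull_lever: The pull lever: a steel rod of 14 mm diameter from the pivot up to a crossbar. Origin at the pivot, 120 mm above the bench, at x = y = 0 of the press; y along the pivot axis (the press's y), z along the rod to the crossbar.
- lever_bar_mid (a point): Middle of the black crossbar on top of the pull lever: level round bar 18 mm in diameter, 80 mm long; y along the bar. A steel rod (14 mm diameter) joins it from below, 160 mm from the pivot. At lever value 0 it is straight above the pivot, 280 mm above the bench, free in front, behind and above. Can be pinched from above; the round bar may turn between the fingers as the lever swings.
- lever_angle (a joint): Lever angle q, rad. 0 = upright (start); grows as the crossbar comes to the press's front (-x) and down; stop at 0.9. Crossbar middle in the press's frame: x = -0.16 sin q, z = 0.12 + 0.16 cos q (m). A spring returns it to 0: at the crossbar about 4 N at the start, 9 N at the stop. With the catch on, the catch's arm blocks the lever after about 0.06 rad. It drives the ram down.
- catch_pivot (a point): Pivot of the safety catch at x = -16, y = -85, z = 190 mm of the press, on the post; the pivot axis runs along the press's x. Axes as press.
- catch_thumb (a point): Middle of the catch's thumb bar: level round steel bar along the press's x, 14 mm in diameter, 50 mm long, on a 75 mm stem from the catch pivot. With the catch on it sticks up and out to the press's right (-y). Press it down or push it outwards (to -y) to flip the catch.
- catch (a joint): Catch angle q, rad. Near 0 = on: a flat arm (97 mm long, 14 high, 10 thick) lies level from the pivot to +y of the press, across the front of the lever's rod. Grows as the thumb bar goes out and down and the arm rises; stop at 1.3 (arm nearly upright, clear). Thumb bar direction from the pivot: 130 deg + q from the press's +y towards up. Friction 0.12 N m (2 N at the bar) keeps it in place.
- air_line: Brass air line, fixed: a pipe 24 mm in diameter, 250 mm long, level along this body's x, centre 70 mm above the bench, on two steel feet, with a valve block (52x36x44 mm) and a round gauge beside its far end, to its right, top at 79 mm. Origin on the bench below the valve's axis, x along the pipe away from the robot, y left, z up.
- valve_axis (a point): Point on the valve handle's vertical turning axis, at the mid-height of the handle bar, 115 mm above the bench. Axes as air_line.
- valve_grip (a point): Grip point on the valve handle: middle of the bar, 65 mm from the turning axis, 115 mm above the bench. The handle is a level steel bar 14 mm wide and 14 mm high that reaches 95 mm out from the axis to one side; y points outwards along it. Its underside is 108 mm above the bench; block top 92 mm, pipe top 82 mm.
- air_valve (a joint): Valve handle angle, rad. 0 = closed, the handle square across the pipe, pointing to the air line's +y; it turns anticlockwise seen from above; 1.571 = fully open, the handle along the pipe pointing towards the robot (-x). Half open = 0.785. Friction of 0.15 N m (about 2.3 N at the grip point) keeps it where it is left.
- paint_jar_mid (a point): Middle of the amber paint jar, 48 mm in diameter, 60 mm high, loose, to be left alone.
- small_jar_mid (a point): Middle of the small jar, 36 mm in diameter, 55 mm high, loose, to be left alone.
- glue_bottle_mid (a point): Middle of the white glue bottle, 44 mm in diameter, 105 mm high, loose, to be left alone.
Mind the look-alikes: they are no part of the job. Several things look just like the part that bears small_jar_mid: the one meant starts farthest from the robot's base.

How it is judged:
By the outcome, as a careful person would: the job done as asked, in the order asked, and still so for the second after the job is handed in, while the arm keeps its last pose, push and grip.
It also fails if it takes over 64 s, if anything falls off the work surface, if the arm or the gripper's body presses on something with over 40 N, if the wrist force passes 120 N, or if a joint passes its speed limit or range.

## Working session

There is one attempt and no reset: what is moved stays moved. The work goes in short steps, Python scripts to look and compute and a tool call to move; the robot and the scene stay as the last step left them, time stands still between calls to the robot, and variables do not carry over. Pictures are saved under pics/ and viewed, and the job is handed in when it is done.

Besides the shell and the picture viewer there is one more tool, called after "Request:" as name([rows], argument=value, ...), one row to a line, values as JSON. arm_command: Moves the arm, as the interface text tells. Its arguments: {"type":"object","properties":{"series":{"type":"array"}},"required":["series"]}

```bash
ls; mkdir -p pics; cat > h.py <<'E'
import numpy as np, cv2
from plant import bot
def cap(n):
    st=bot.get_state(); c=bot.read_camera(n); return st,c
E
python3 - <<'E'
from h import *
import pickle
for n in ["scene","side","wrist"]:
    st,c=cap(n); cv2.imwrite(f"pics/{n}0.png",c["img"]); pickle.dump((st,c),open(f"{n}0.pkl","wb"))
    print(n,c["intrinsics"].round(1).tolist(), np.round(c.get("T",c.get("T_tool_cam")),3).tolist())
print(st)
E
```

```text
pics
scene [[476.2, 0.0, 259.8], [0.0, 476.2, 189.2], [0.0, 0.0, 1.0]] [[-0.479, 0.601, -0.64, 1.239], [0.878, 0.316, -0.361, 0.44], [-0.015, -0.735, -0.678, 0.949], [0.0, 0.0, 0.0, 1.0]]
side [[373.7, 0.0, 249.0], [0.0, 373.7, 189.8], [0.0, 0.0, 1.0]] [[-0.771, -0.351, 0.532, -0.087], [-0.637, 0.424, -0.643, 0.697], [-0.0, -0.835, -0.55, 0.775], [0.0, 0.0, 0.0, 1.0]]
wrist [[290.7, 0.0, 256.8], [0.0, 290.7, 191.3], [0.0, 0.0, 1.0]] [[0.0, -0.962, -0.272, 0.077], [1.0, 0.0, -0.0, -0.0], [0.0, -0.272, 0.962, -0.154], [0.0, 0.0, 0.0, 1.0]]
{'time': 0.1, 'q': array([-1.26729612e+00,  3.79354709e-01,  1.73470771e+00, -2.76889920e-05,
        1.02848714e+00, -3.32637090e-02]), 'dq': array([ 0.00195086, -0.00166659, -0.00294528, -0.0008715 , -0.00241029,
        0.00134643]), 'joint_efforts': array([ 4.93274783e-04, -7.65044188e+01, -4.35296273e+01,  6.52835425e-02,
        3.98145185e-02,  1.29689403e-05]), 'tool_pos': array([ 0.23121909, -0.66036269,  0.23036209]), 'tcp_rot': array([ 9.85855910e-01,  1.67594439e-01, -7.61979446e-05, -4.72496220e-04]), 'force': array([ 0.57784297, -0.38244112,  0.77113394]), 'ft_torque': array([ 0.04402859, -0.00531374,  0.0290652 ]), 'finger_gap': 1.0003861495675084}
```

View pics/scene0.png

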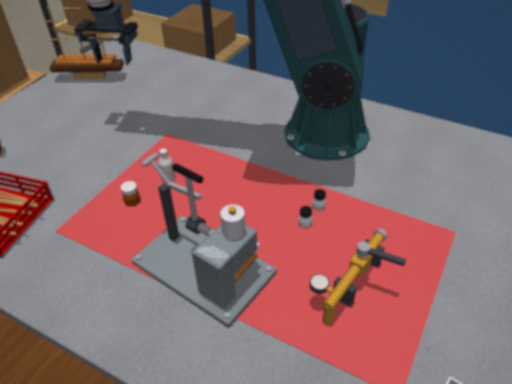

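View pics/side0.png

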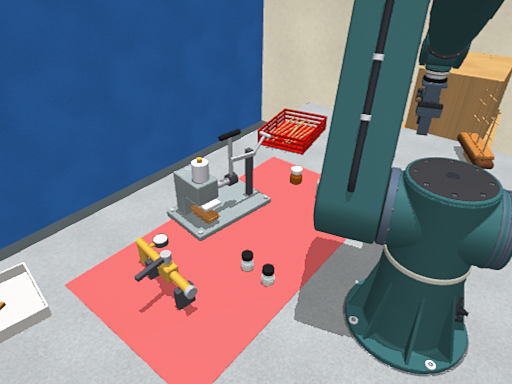

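View pics/wrist0.png

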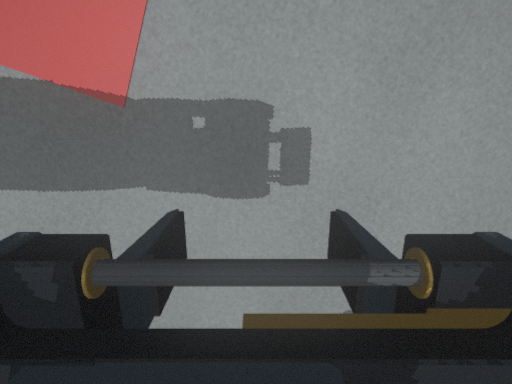

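```bash
python3 - <<'E'
import pickle,cv2
st,c=pickle.load(open("scene0.pkl","rb"));i=c["img"]
cv2.imwrite("pics/s_press.png",cv2.resize(i[135:325,100:290],None,fx=3.1,fy=3.1,interpolation=2))
cv2.imwrite("pics/s_valve.png",cv2.resize(i[170:330,270:430],None,fx=3.6,fy=3.6,interpolation=2))
st,c=pickle.load(open("side0.pkl","rb"));i=c["img"]
cv2.imwrite("pics/d_press.png",cv2.resize(i[110:260,150:310],None,fx=4,fy=4,interpolation=2)[:600])
cv2.imwrite("pics/d_valve.png",cv2.resize(i[220:320,110:290],None,fx=4,fy=4,interpolation=2))
E
```

```text
(no output)
```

View pics/s_press.png

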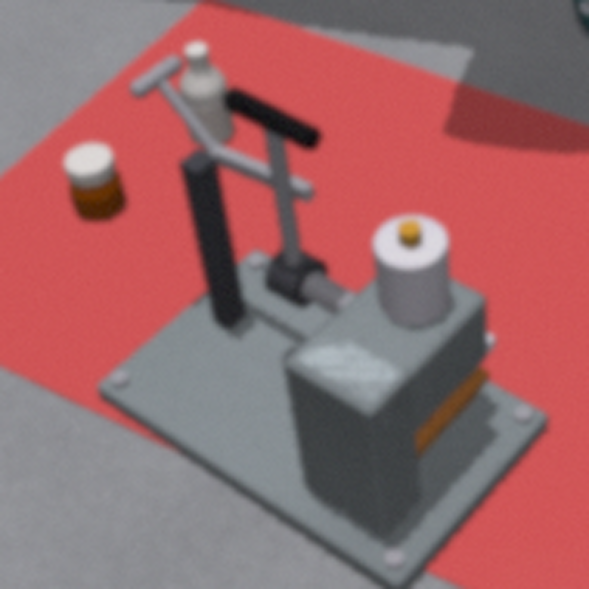

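View pics/s_valve.png

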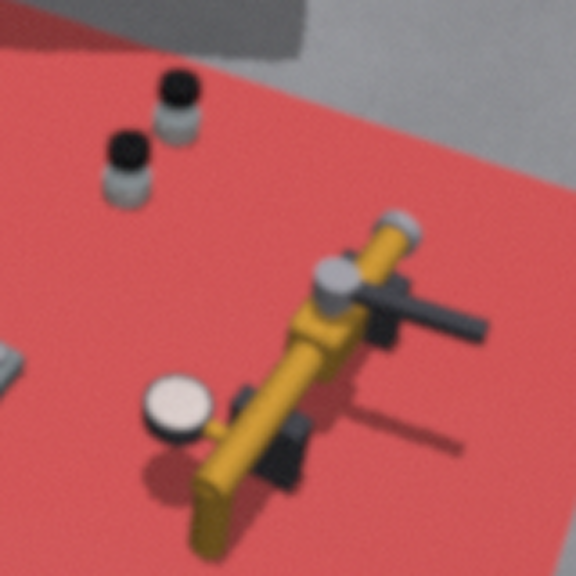

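View pics/d_press.png

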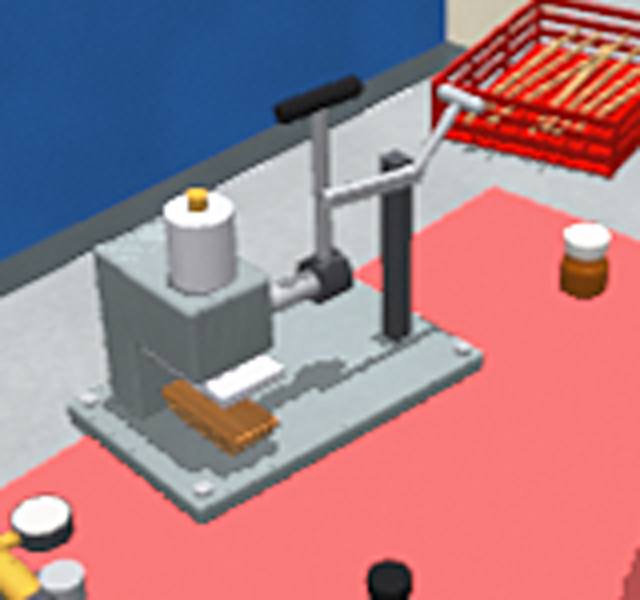

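View pics/d_valve.png

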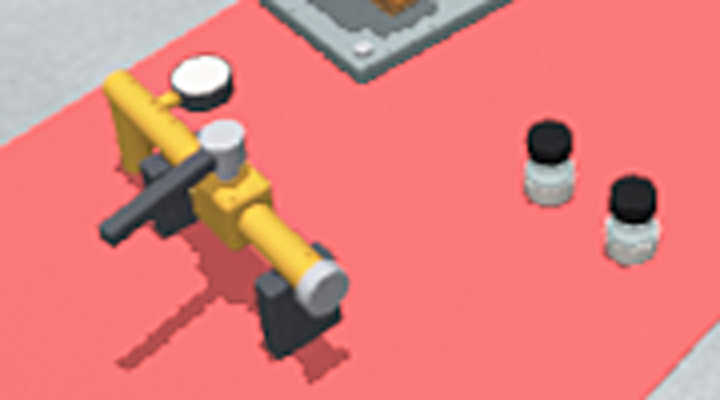

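```bash
cat >> h.py <<'E'
def ray(c,T,u,v):
    K=c["intrinsics"]; d=T[:3,:3]@np.array([(u-K[0,2])/K[0,0],(v-K[1,2])/K[1,1],1]); return T[:3,3],d
def tri(rs):
    A=np.zeros((3,3));b=np.zeros(3)
    for o,d in rs:
        d=d/np.linalg.norm(d);P=np.eye(3)-np.outer(d,d);A+=P;b+=P@o
    p=np.linalg.solve(A,b); 
    return p,[np.linalg.norm(np.cross(p-o,d/np.linalg.norm(d))) for o,d in rs]
def dep(c,T,u,v,r=1):
    u0,v0=int(round(u)),int(round(v)); D=c["depth"][v0-r:v0+r+1,u0-r:u0+r+1]; D=D[D>0]
    o,d=ray(c,T,u,v); return o+d*np.min(D) if len(D) else None
E
python3 - <<'E'
from h import *
import pickle
S=pickle.load(open("scene0.pkl","rb"))[1];D=pickle.load(open("side0.pkl","rb"))[1]
pts={'barR':((176.5,166.6),(238.8,131.8)),'barL':((200,179.2),(220.8,137.5)),
'thumbA':((144.5,163.4),(260.8,133)),'thumbB':((156.8,156.3),(270,136)),
'thumbmid':((150.6,160),(265.4,134.6)),'catchpiv':((167.7,184),(252.5,153.5)),
'tip':((404,262),(137.5,278)),'cap':((363.9,245),(165.5,254)),
'armtip':((199,196.5),(231,160)),
'pipeend':((381,233),(191,291)),
'paint':((129,186),(296.5,170)),'jarA':((306,211),(247.5,255)),'jarB':((319.5,195),(268,270)),'bottle':((163,151),None),
'cyl':((232,213),(199.5,162)),'gauge':((319,282),(160,240)),
}
for k,(a,b) in pts.items():
    r=[ray(S,S["T"],*a)]; s=k
    if b: r.append(ray(D,D["T"],*b)); p,e=tri(r); s+=f" tri {p.round(3)} err {np.round(e[0]*1000,1)}"
    q=dep(S,S["T"],*a); s+=f" | dS {None if q is None else q.round(3)}"
    if b: q=dep(D,D["T"],*b); s+=f" dD {None if q is None else q.round(3)}"
    print(s)
E
```

```text
barR tri [ 0.627 -0.115  0.28 ] err 1.5 | dS [ 0.638 -0.105  0.29 ] dD [ 0.621 -0.109  0.285]
barL tri [ 0.639 -0.045  0.282] err 2.1 | dS [ 0.646 -0.038  0.287] dD [ 0.633 -0.04   0.287]
thumbA tri [ 0.619 -0.218  0.242] err 0.6 | dS [ 0.625 -0.212  0.248] dD [ 0.613 -0.211  0.247]
thumbB tri [ 0.58  -0.214  0.241] err 4.1 | dS [ 0.587 -0.206  0.245] dD [ 0.576 -0.212  0.247]
thumbmid tri [ 0.6   -0.217  0.241] err 2.4 | dS [ 0.607 -0.209  0.246] dD [ 0.593 -0.21   0.248]
catchpiv tri [ 0.611 -0.165  0.191] err 1.2 | dS [ 0.62  -0.157  0.203] dD [ 0.599 -0.15   0.2  ]
tip tri [0.512 0.388 0.117] err 2.7 | dS [0.519 0.391 0.123] dD [0.507 0.388 0.122]
cap tri [0.516 0.298 0.126] err 1.0 | dS [0.518 0.299 0.128] dD [0.513 0.298 0.129]
armtip tri [ 0.621 -0.068  0.202] err 0.2 | dS [ 0.624 -0.066  0.206] dD [ 0.619 -0.067  0.204]
pipeend tri [0.415 0.312 0.076] err 1.8 | dS [0.427 0.315 0.087] dD [0.41  0.314 0.083]
paint tri [ 0.556 -0.364  0.057] err 0.7 | dS [ 0.561 -0.359  0.064] dD [ 0.548 -0.349  0.066]
jarA tri [0.407 0.109 0.05 ] err 2.0 | dS [0.416 0.114 0.058] dD [0.399 0.116 0.062]
jarB tri [0.331 0.115 0.047] err 1.7 | dS [0.345 0.121 0.06 ] dD [0.322 0.124 0.061]
bottle | dS [ 0.433 -0.33   0.108]
cyl tri [0.651 0.039 0.229] err 1.6 | dS [0.66  0.046 0.239] dD [0.641 0.046 0.237]
gauge tri [0.62  0.238 0.075] err 0.3 | dS [0.627 0.24  0.084] dD [0.612 0.243 0.084]
```

```bash
cat >> h.py <<'E'
def cloud(c,T):
    K=c["intrinsics"];d=c["depth"];v,u=np.nonzero(d>0);z=d[v,u]
    P=np.stack([(u-K[0,2])/K[0,0]*z,(v-K[1,2])/K[1,1]*z,z],1)
    return P@T[:3,:3].T+T[:3,3], c["img"][v,u].astype(int)
def pca(P):
    P=P[:,:2];m=np.median(P,0)
    vx,vy,x0,y0=cv2.fitLine(P.astype(np.float32),cv2.DIST_HUBER,0,.001,.001).ravel()
    return (float(vx),float(vy)),(float(x0),float(y0))
E
python3 - <<'E'
from h import *
import pickle
for n in ["scene","side"]:
    c=pickle.load(open(n+"0.pkl","rb"))[1];P,C=cloud(c,c["T"])
    def box(x0,x1,y0,y1,z0,z1): return (P[:,0]>x0)&(P[:,0]<x1)&(P[:,1]>y0)&(P[:,1]<y1)&(P[:,2]>z0)&(P[:,2]<z1)
    b=C[:,0];r=C[:,2];g=C[:,1]
    def rep(k,m,ax):
        Q=P[m]; 
        if len(Q)<5: print(n,k,len(Q));return
        v,x=pca(Q); s=(Q[:,:2]-x)@np.array(v)
        a=np.arctan2(v[1],v[0]) ; a=(a-ax+np.pi/2)%np.pi-np.pi/2
        print(n,k,len(Q),"yaw",round(a,3),"ends",(np.array(x)+s.min()*np.array(v)).round(3),(np.array(x)+s.max()*np.array(v)).round(3),"zmed",Q[:,2].mean().round(3),Q[:,2].max().round(3),'mean',np.median(Q,0).round(3))
    yel=(r>b+60)&(g>b+40)
    rep("pipetop",yel&box(.3,.8,.2,.4,.074,.088),0)
    rep("handle",box(.4,.65,.318,.45,.112,.13),np.pi/2)
    rep("cap",box(.45,.6,.25,.33,.121,.14),np.pi/2)
    rep("bar",box(.55,.7,-.16,0,.275,.31),np.pi/2)
    rep("thumb",box(.5,.7,-.26,-.18,.238,.27),0)
    rep("arm",box(.5,.7,-.14,-.05,.19,.21)&(b>90),np.pi/2)
    rep("headtop",box(.5,.85,-.05,.15,.162,.178),0)
    rep("cyltop",box(.5,.85,-.05,.15,.225,.25),0)
E
```

```text
scene pipetop 689 yaw -0.149 ends [0.424 0.315] [0.669 0.278] zmed 0.08 0.088 mean [0.589 0.29  0.081]
scene handle 247 yaw 0.055 ends [0.517 0.393] [0.522 0.318] zmed 0.12 0.127 mean [0.52  0.356 0.121]
scene cap 138 yaw 0.058 ends [0.519 0.33 ] [0.522 0.285] zmed 0.125 0.129 mean [0.521 0.301 0.125]
scene bar 263 yaw -0.075 ends [ 0.639 -0.12 ] [ 0.645 -0.039] zmed 0.286 0.291 mean [ 0.641 -0.075  0.287]
scene thumb 114 yaw -0.179 ends [ 0.58  -0.207] [ 0.628 -0.216] zmed 0.245 0.252 mean [ 0.606 -0.212  0.246]
scene arm 85 yaw -0.12 ends [ 0.615 -0.14 ] [ 0.624 -0.064] zmed 0.203 0.209 mean [ 0.619 -0.111  0.203]
scene headtop 1397 yaw -0.523 ends [0.628 0.083] [0.755 0.01 ] zmed 0.17 0.178 mean [0.706 0.043 0.17 ]
scene cyltop 354 yaw -0.932 ends [0.643 0.063] [0.672 0.023] zmed 0.232 0.245 mean [0.658 0.043 0.231]
side pipetop 471 yaw -0.149 ends [0.428 0.312] [0.668 0.276] zmed 0.081 0.088 mean [0.528 0.295 0.082]
side handle 205 yaw 0.072 ends [0.508 0.389] [0.513 0.318] zmed 0.121 0.126 mean [0.51  0.357 0.122]
side cap 117 yaw 0.069 ends [0.514 0.329] [0.518 0.281] zmed 0.125 0.129 mean [0.516 0.3   0.126]
side bar 132 yaw -0.144 ends [ 0.623 -0.119] [ 0.635 -0.04 ] zmed 0.285 0.291 mean [ 0.631 -0.077  0.286]
side thumb 54 yaw -0.092 ends [ 0.577 -0.212] [ 0.622 -0.216] zmed 0.246 0.251 mean [ 0.598 -0.214  0.246]
side arm 99 yaw -0.133 ends [ 0.608 -0.14 ] [ 0.618 -0.068] zmed 0.202 0.21 mean [ 0.614 -0.097  0.202]
side headtop 433 yaw -0.103 ends [0.614 0.057] [0.751 0.043] zmed 0.17 0.178 mean [0.673 0.053 0.171]
side cyltop 143 yaw 0.878 ends [0.629 0.022] [0.662 0.061] zmed 0.233 0.245 mean [0.644 0.042 0.232]
```

```bash
cat >> h.py <<'E'
from scipy.linalg import logm, expm
from scipy.spatial.transform import Rotation as Rot
def Tcur():
    s=bot.get_state();T=np.eye(4);T[:3,:3]=Rot.from_quat(s["tcp_rot"]).as_matrix();T[:3,3]=s["tool_pos"];return T
def down(p,phi):
    T=np.eye(4);c,s=np.cos(phi),np.sin(phi)
    T[:3,:3]=np.array([[c,s,0],[s,-c,0],[0,0,-1]]);T[:3,3]=p;return T
def plan(T0,T1,n=None):
    L=np.real(logm(np.linalg.inv(T0)@T1)); v=L[:3,3]/.03; w=np.array([L[2,1],L[0,2],L[1,0]])/np.radians(5)
    m=max(abs(v).max(),abs(w).max(),np.linalg.norm(v)*.03/.0417); k=n or int(np.ceil(m/.95))
    print("rows",k,"v",(v/k).round(3).tolist(),"w",(w/k).round(3).tolist())
E
python3 - <<'E'
from h import *
T=Tcur();T[2,3]=.40
plan(T,down([.512,.364,.30],1.634))
E
```

```text
rows 39 v [0.926, -0.305, 0.086] w [-0.0, -0.0, -0.381]
```

Request:
arm_command([
  [[0, 0, -1], [0, 0, 0], 1],
  [[0, 0, -1], [0, 0, 0], 1],
  [[0, 0, -1], [0, 0, 0], 1],
  [[0, 0, -1], [0, 0, 0], 1],
  [[0, 0, -1], [0, 0, 0], 1],
  [[0, 0, -0.7], [0, 0, 0], 1],
])

```text
time: 0.65
tool_pos: [0.2314, -0.6609, 0.4049]
tcp_rot: [0.986, 0.168, 0.0, 0.001]
force: [-0.1, 0.5, 0.8]
finger_gap: 1.002
```

Request:
arm_command([
  [[0.92, -0.3, 0], [0, 0, -0.38], 1],
  [[0.92, -0.3, 0], [0, 0, -0.38], 1],
  [[0.92, -0.3, 0], [0, 0, -0.38], 1],
  [[0.92, -0.3, 0], [0, 0, -0.38], 1],
  [[0.92, -0.3, 0], [0, 0, -0.38], 1],
  [[0.92, -0.3, 0], [0, 0, -0.38], 1],
  [[0.92, -0.3, 0], [0, 0, -0.38], 1],
  [[0.92, -0.3, 0], [0, 0, -0.38], 1],
  [[0.92, -0.3, 0], [0, 0, -0.38], 1],
  [[0.92, -0.3, 0], [0, 0, -0.38], 1],
  [[0.92, -0.3, 0], [0, 0, -0.38], 1],
  [[0.92, -0.3, 0], [0, 0, -0.38], 1],
])

```text
time: 1.65
tool_pos: [0.4644, -0.403, 0.4017]
tcp_rot: [0.933, 0.36, -0.0, -0.0]
force: [0.1, -0.0, 0.3]
finger_gap: 0.999
```

Request:
arm_command([
  [[0.92, -0.3, 0], [0, 0, -0.38], 1],
  [[0.92, -0.3, 0], [0, 0, -0.38], 1],
  [[0.92, -0.3, 0], [0, 0, -0.38], 1],
  [[0.92, -0.3, 0], [0, 0, -0.38], 1],
  [[0.92, -0.3, 0], [0, 0, -0.38], 1],
  [[0.92, -0.3, 0], [0, 0, -0.38], 1],
  [[0.92, -0.3, 0], [0, 0, -0.38], 1],
  [[0.92, -0.3, 0], [0, 0, -0.38], 1],
  [[0.92, -0.3, 0], [0, 0, -0.38], 1],
  [[0.92, -0.3, 0], [0, 0, -0.38], 1],
  [[0.92, -0.3, 0], [0, 0, -0.38], 1],
  [[0.92, -0.3, 0], [0, 0, -0.38], 1],
])

```text
time: 2.65
tool_pos: [0.5787, -0.0764, 0.4018]
tcp_rot: [0.843, 0.537, -0.0, -0.0]
force: [0.8, 0.0, -0.5]
finger_gap: 0.997
```

```bash
python3 - <<'E'
from h import *
plan(Tcur(),down([.512,.364,.26],1.634))
E
```

```text
rows 15 v [0.944, -0.331, 0.315] w [-0.0, -0.0, -0.382]
```

Request:
arm_command([
  [[0.94, -0.33, 0.2], [0, 0, -0.38], 1],
  [[0.94, -0.33, 0.2], [0, 0, -0.38], 1],
  [[0.94, -0.33, 0.3], [0, 0, -0.38], 1],
  [[0.94, -0.33, 0.3], [0, 0, -0.38], 1],
  [[0.94, -0.33, 0.3], [0, 0, -0.38], 1],
  [[0.94, -0.33, 0.3], [0, 0, -0.38], 1],
  [[0.94, -0.33, 0.3], [0, 0, -0.38], 1],
  [[0.94, -0.33, 0.3], [0, 0, -0.38], 1],
  [[0.94, -0.33, 0.3], [0, 0, -0.38], 1],
  [[0.94, -0.33, 0.3], [0, 0, -0.38], 1],
  [[0.94, -0.33, 0.3], [0, 0, -0.38], 1],
  [[0.94, -0.33, 0.3], [0, 0, -0.38], 1],
])

```text
time: 3.65
tool_pos: [0.549, 0.2787, 0.2994]
tcp_rot: [0.721, 0.693, -0.0, -0.0]
force: [-0.2, 0.6, -0.4]
finger_gap: 0.996
```

```bash
python3 - <<'E'
from h import *
import pickle
plan(Tcur(),down([.512,.364,.26],1.634))
st=bot.get_state();c=bot.read_camera("wrist");cv2.imwrite("pics/w1.png",c["img"]);pickle.dump((st,c),open("w1.pkl","wb"))
E
```

```text
rows 4 v [0.715, -0.3, 0.328] w [-0.0, 0.0, -0.292]
```

View pics/w1.png

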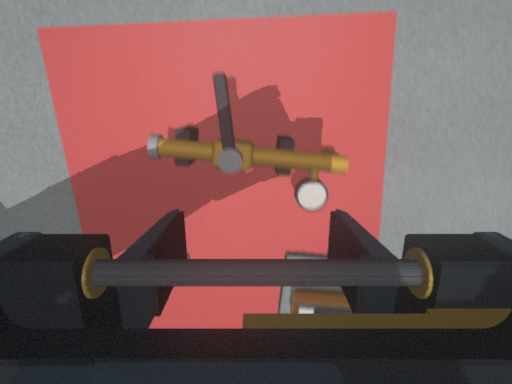

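```bash
cat >> h.py <<'E'
def wT(st,c):
    T=np.eye(4);T[:3,:3]=Rot.from_quat(st["tcp_rot"]).as_matrix();T[:3,3]=st["tool_pos"];return T@c["T_tool_cam"]
def onz(c,T,u,v,z):
    o,d=ray(c,T,u,v);return o+d*(z-o[2])/d[2]
def valve(st,c):
    T=wT(st,c);P,C=cloud(c,T);b,g,r=C.T
    m=(P[:,0]>.3)&(P[:,0]<.8)&(P[:,1]>.2)&(P[:,1]<.45)
    y=m&(r>b+50)&(g>b+30)&(P[:,2]>.077)&(P[:,2]<.088)
    rad=np.hypot(P[:,0]-.516,P[:,1]-.299)
    h=m&(P[:,2]>.114)&(P[:,2]<.130)&(rad>.025)&(rad<.1)
    (vx,vy),x0=pca(P[y]);a=np.arctan(vy/vx)
    (hx,hy),h0=pca(P[h]); 
    if np.dot([hx,hy],np.array(h0)-[.516,.299])<0: hx,hy=-hx,-hy
    b_=np.arctan2(hy,hx)
    t=np.linalg.solve(np.array([[vx,-hx],[vy,-hy]]),np.array(h0)-x0); ax=np.array(x0)+t[0]*np.array([vx,vy])
    print("pipe yaw",a.round(4),"handle ang",b_.round(4),"q",(b_-a-np.pi/2).round(4),"axis",ax.round(4),"handle top z",np.median(P[h][:,2]).round(4),"n",y.sum(),h.sum(), "rmax",rad[h].max().round(3))
E
python3 - <<'E'
from h import *
import pickle
st,c=pickle.load(open("w1.pkl","rb"));valve(st,c);T=wT(st,c)
print("pipe c",onz(c,T,155,146,.07),onz(c,T,345,164,.07)); print("cap",onz(c,T,230,160,.127),"tip",onz(c,T,221,78,.115))
E
```

```text
pipe yaw -0.1385 handle ang 1.6367 q 0.2044 axis [0.5193 0.3007] handle top z 0.1219 n 1933 852 rmax 0.094
pipe c [0.41668196 0.31455035 0.07      ] [0.66694423 0.28092937 0.07      ]
cap [0.51944868 0.30177348 0.127     ] tip [0.5142039  0.39008464 0.115     ]
```

```bash
python3 - <<'E'
from h import *
plan(Tcur(),down([.5142,.3654,.20],1.6367),5)
E
```

```text
rows 5 v [0.56, -0.211, 0.65] w [-0.005, -0.0, -0.231]
```

Request:
arm_command([
  [[0.56, -0.21, 0.6], [0, 0, -0.23], 1],
  [[0.56, -0.21, 0.6], [0, 0, -0.23], 1],
  [[0.56, -0.21, 0.65], [0, 0, -0.23], 1],
  [[0.56, -0.21, 0.65], [0, 0, -0.23], 1],
  [[0.56, -0.21, 0.65], [0, 0, -0.23], 1],
  [[0, 0, 0], [0, 0, 0], 1],
  [[0, 0, 0], [0, 0, 0], 1],
])

```text
time: 4.28
tool_pos: [0.5173, 0.3613, 0.2045]
tcp_rot: [0.685, 0.728, -0.001, -0.0]
force: [0.4, 0.1, 0.0]
finger_gap: 1.0
```

```bash
python3 - <<'E'
from h import *
plan(Tcur(),down([.5142,.3654,.115],1.6367),3)
E
```

```text
rows 3 v [0.048, -0.031, 0.994] w [-0.007, 0.004, -0.018]
```

Request:
arm_command([
  [[0.05, -0.03, 1], [0, 0, 0], 1],
  [[0.05, -0.03, 1], [0, 0, 0], 1],
  [[0.05, -0.03, 0.95], [0, 0, 0], 1],
  [[0, 0, 0], [0, 0, 0], -1],
  [[0, 0, 0], [0, 0, 0], -1],
  [[0, 0, 0], [0, 0, 0], -1],
  [[0, 0, 0], [0, 0, 0], -1],
  [[0, 0, 0], [0, 0, 0], -1],
  [[0, 0, 0], [0, 0, 0], -1],
  [[0, 0, 0], [0, 0, 0], -1],
])

```text
time: 5.12
tool_pos: [0.5155, 0.3658, 0.1179]
tcp_rot: [0.686, 0.728, 0.001, 0.0]
force: [0.7, 0.2, 0.1]
finger_gap: 0.519
```

```bash
python3 - <<'E'
from h import *
T=Tcur();phi=np.arctan2(T[1,0],T[0,0]);print("phi",phi,T[:3,3])
ax=np.array([.5187,.3008]);r=T[:2,3]-ax;print("r",np.hypot(*r),"ang",np.arctan2(r[1],r[0]))
c,s=np.cos,np.sin
q1=.785-.141+np.pi/2
R=np.hypot(*r);plan(T,down([ax[0]+R*c(q1),ax[1]+R*s(q1),T[2,3]],q1),10)
E
```

```text
phi 1.6309205552972588 [0.51545375 0.36576722 0.11786082]
r 0.06504827649158758 ang 1.6207222797300123
rows 10 v [0.001, -0.129, -0.0] w [0.001, -0.0, -0.669]
```

Request:
arm_command([
  [[0, 0, 0], [0, 0, 0], -1],
  [[0, 0, 0], [0, 0, 0], -1],
  [[0, 0, 0], [0, 0, 0], -1],
  [[0, 0, 0], [0, 0, 0], -1],
  [[0, 0, 0], [0, 0, 0], -1],
  [[0, 0, 0], [0, 0, 0], -1],
  [[0, 0, 0], [0, 0, 0], -1],
  [[0, 0, 0], [0, 0, 0], -1],
])

```text
time: 5.78
tool_pos: [0.5151, 0.3656, 0.1169]
tcp_rot: [0.686, 0.728, -0.0, -0.0]
force: [-0.8, 0.5, -0.4]
finger_gap: 0.153
```

Request:
arm_command([
  [[0, -0.13, 0], [0, 0, -0.67], -1],
  [[0, -0.13, 0], [0, 0, -0.67], -1],
  [[0, -0.13, 0], [0, 0, -0.67], -1],
  [[0, -0.13, 0], [0, 0, -0.67], -1],
  [[0, -0.13, 0], [0, 0, -0.67], -1],
  [[0, -0.13, 0], [0, 0, -0.67], -1],
  [[0, -0.13, 0], [0, 0, -0.67], -1],
  [[0, -0.13, 0], [0, 0, -0.67], -1],
  [[0, -0.13, 0], [0, 0, -0.67], -1],
  [[0, -0.13, 0], [0, 0, -0.67], -1],
  [[0, 0, 0], [0, 0, 0], -1],
  [[0, 0, 0], [0, 0, 0], -1],
])

```text
time: 6.78
tool_pos: [0.4783, 0.3522, 0.1168]
tcp_rot: [0.446, 0.895, -0.001, 0.0]
force: [1.0, -10.0, 2.9]
finger_gap: 0.151
```

```bash
python3 - <<'E'
from h import *
T=Tcur();phi=np.arctan2(T[1,0],T[0,0]);print("phi",phi,"q",phi+.141-np.pi/2,T[:3,3])
ax=np.array([.5187,.3008]);r=T[:2,3]-ax;print("r",np.hypot(*r),"ang",np.arctan2(r[1],r[0]))
print(bot.get_state()["finger_gap"],bot.get_state()["force"])
import pickle
for n in ["scene","side"]:
    c=bot.read_camera(n);pickle.dump(c,open(n+"2.pkl","wb"));P,C=cloud(c,c["T"]);cv2.imwrite(f"pics/{n}2.png",cv2.resize(c["img"][170:330,100:430],None,fx=2.4,fy=2.4))
E
```

```text
phi 2.2159756528943437 q 0.7861793260994472 [0.478329   0.35223462 0.11677735]
r 0.06538606931977811 ang 2.2362614947334416
0.15123442487104147 [ 1.00863294 -9.99067024  2.93640447]
```

Request:
arm_command([
  [[0, 0, 0], [0, 0, 0], 1],
  [[0, 0, 0], [0, 0, 0], 1],
  [[0, 0, 0], [0, 0, 0], 1],
  [[0, 0, 0], [0, 0, 0], 1],
  [[0, 0, 0], [0, 0, 0], 1],
  [[0, 0, 0], [0, 0, 0], 1],
  [[0, 0, -0.7], [0, 0, 0], 1],
  [[0, 0, -1], [0, 0, 0], 1],
  [[0, 0, -1], [0, 0, 0], 1],
  [[-0.3, 0, -1], [0, 0, 0], 1],
  [[-0.8, 0, -1], [0, 0, 0], 1],
  [[-0.9, 0, -1], [0, 0, 0], 1],
])

```text
time: 7.88
tool_pos: [0.5144, 0.3054, 0.2895]
tcp_rot: [0.446, 0.895, 0.0, 0.0]
force: [0.8, 0.1, -0.7]
finger_gap: 0.984
```

Request:
arm_command([
  [[-0.9, 0, -0.5], [0, 0, 0], 1],
  [[-0.5, 0, 0], [0, 0, 0], 1],
  [[0, 0, 0], [0, 0, 0], 1],
  [[0, 0, 0], [0, 0, 0], 1],
])

```text
time: 8.22
tool_pos: [0.5396, 0.2714, 0.3018]
tcp_rot: [0.447, 0.894, -0.0, -0.0]
force: [0.1, 0.3, 0.6]
finger_gap: 1.0
```

```bash
python3 - <<'E'
from h import *
import pickle
st=bot.get_state();print(st["tool_pos"],st["finger_gap"],st["force"]);c=bot.read_camera("wrist");cv2.imwrite("pics/w3.png",c["img"]);pickle.dump((st,c),open("w3.pkl","wb"));valve(st,c)
for n in ["scene","side"]:
    c=bot.read_camera(n);c["T_tool_cam"]=np.eye(4);st2=dict(st)
    st2["tool_pos"]=c["T"][:3,3];st2["tcp_rot"]=Rot.from_matrix(c["T"][:3,:3]).as_quat();valve(st2,c);pickle.dump(c,open(n+"3.pkl","wb"));cv2.imwrite(f"pics/{n}3.png",c["img"])
E
```

```text
[0.53961551 0.27142065 0.30184842] 0.9999905235862385 [0.07833051 0.34399399 0.55258323]
pipe yaw -0.1407 handle ang 2.2146 q 0.7845 axis [0.5184 0.2986] handle top z 0.122 n 2144 842 rmax 0.092
pipe yaw -0.1473 handle ang 2.2621 q 0.8386 axis [0.5268 0.2991] handle top z 0.1214 n 572 185 rmax 0.091
pipe yaw -0.1426 handle ang 2.2046 q 0.7764 axis [0.5129 0.2989] handle top z 0.1232 n 401 154 rmax 0.092
```

View pics/w3.png

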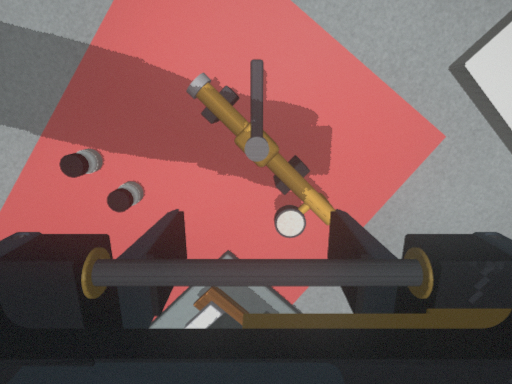

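View pics/scene3.png

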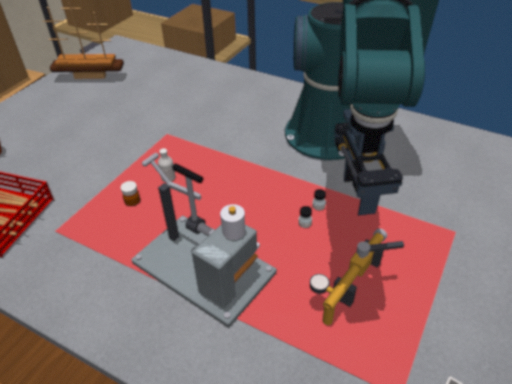

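```bash
python3 - <<'E'
from h import *
plan(Tcur(),down([.60,-.24,.42],1.45),22)
E
```

```text
rows 22 v [-0.793, -0.115, -0.179] w [-0.001, 0.0, 0.399]
```

Request:
arm_command([
  [[-0.79, -0.11, -0.33], [0, 0, 0.4], 1],
  [[-0.79, -0.11, -0.33], [0, 0, 0.4], 1],
  [[-0.79, -0.11, -0.33], [0, 0, 0.4], 1],
  [[-0.79, -0.11, -0.33], [0, 0, 0.4], 1],
  [[-0.79, -0.11, -0.33], [0, 0, 0.4], 1],
  [[-0.79, -0.11, -0.33], [0, 0, 0.4], 1],
  [[-0.79, -0.11, -0.33], [0, 0, 0.4], 1],
  [[-0.79, -0.11, -0.33], [0, 0, 0.4], -1],
  [[-0.79, -0.11, -0.33], [0, 0, 0.4], -1],
  [[-0.79, -0.11, -0.33], [0, 0, 0.4], -1],
  [[-0.79, -0.11, -0.33], [0, 0, 0.4], -1],
  [[-0.79, -0.11, -0.33], [0, 0, 0.4], -1],
])

```text
time: 9.37
tool_pos: [0.628, 0.0007, 0.4213]
tcp_rot: [0.623, 0.782, -0.0, -0.001]
force: [0.1, -0.2, -0.7]
finger_gap: 0.666
```

Request:
arm_command([
  [[-0.79, -0.11, 0], [0, 0, 0.4], -1],
  [[-0.79, -0.11, 0], [0, 0, 0.4], -1],
  [[-0.79, -0.11, 0], [0, 0, 0.4], -1],
  [[-0.79, -0.11, 0], [0, 0, 0.4], -1],
  [[-0.79, -0.11, 0], [0, 0, 0.4], -1],
  [[-0.79, -0.11, 0], [0, 0, 0.4], -1],
  [[-0.79, -0.11, 0], [0, 0, 0.4], -1],
  [[-0.79, -0.11, 0], [0, 0, 0.4], -1],
  [[-0.79, -0.11, 0], [0, 0, 0.4], -1],
  [[-0.79, -0.11, 0], [0, 0, 0.4], -1],
  [[0, 0, 0], [0, 0, 0], -1],
  [[0, 0, 0], [0, 0, 0], -1],
])

```text
time: 10.37
tool_pos: [0.6115, -0.2366, 0.4208]
tcp_rot: [0.749, 0.662, -0.0, -0.001]
force: [-0.6, 0.8, -0.2]
finger_gap: 0.006
```

```bash
python3 - <<'E'
from h import *
import pickle
st=bot.get_state();print(st["tool_pos"],st["finger_gap"],st["q"]);c=bot.read_camera("wrist");cv2.imwrite("pics/w4.png",cv2.resize(c["img"],(768,576)));pickle.dump((st,c),open("w4.pkl","wb"))
E
```

```text
[ 0.6114956  -0.23658739  0.42077914] 0.006367058560135314 [-4.04777573e-01  1.47590497e-01  1.67468603e+00  1.92477323e-04
  1.32070003e+00 -2.81401282e-01]
```

View pics/w4.png

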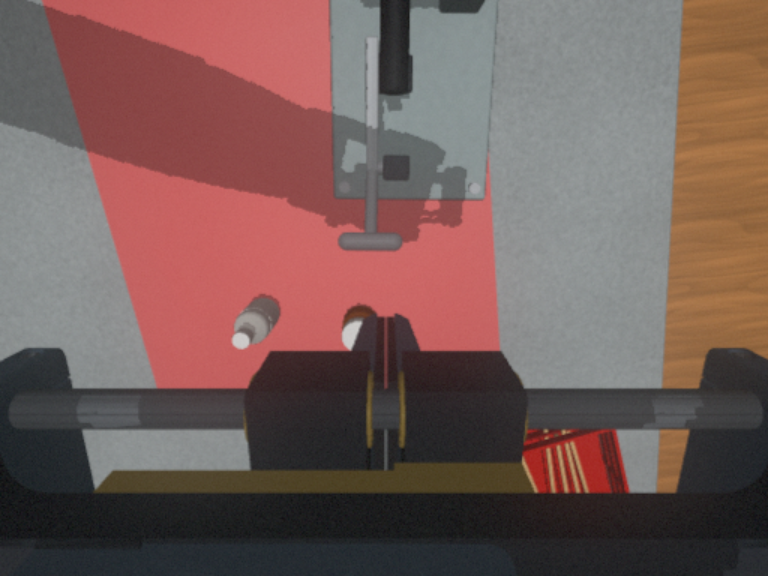

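```bash
python3 - <<'E'
from h import *
import pickle
st,c=pickle.load(open("w4.pkl","rb"));T=wT(st,c);P,C=cloud(c,T)
def box(x0,x1,y0,y1,z0,z1): return P[(P[:,0]>x0)&(P[:,0]<x1)&(P[:,1]>y0)&(P[:,1]<y1)&(P[:,2]>z0)&(P[:,2]<z1)]
for k,b in dict(thumb=(.5,.7,-.26,-.19,.235,.26),bar=(.55,.75,-.14,0,.27,.3),arm=(.5,.7,-.15,-.05,.19,.212),plate=(.3,.9,-.3,.2,.015,.027),post=(.6,.7,-.2,-.14,.17,.25)).items():
    Q=box(*b)
    if len(Q)<5: print(k,len(Q));continue
    v,x=pca(Q);s=(Q[:,:2]-x)@np.array(v);print(k,len(Q),"ang",np.arctan2(v[1],v[0]).round(3),(np.array(x)+s.min()*np.array(v)).round(3),(np.array(x)+s.max()*np.array(v)).round(3),np.percentile(Q[:,2],[50,98]).round(4),Q.mean(0).round(4))
for uv,z in [((370,241),.247),((338,241),.247),((402,241),.247),((397,167),.2),((372,238),.24)]:
    print(uv,onz(c,T,uv[0]/1.5,uv[1]/1.5,z).round(4))
print("yaw of plate edge", [onz(c,T,u/1.5,v/1.5,.02).round(3).tolist() for u,v in ((336,199),(484,199),(330,2),(496,2))])
print("phi",np.arctan2(*Tcur()[[1,0],[0,0]]))
E
```

```text
thumb 542 ang -0.127 [ 0.578 -0.21 ] [ 0.626 -0.216] [0.2471 0.2495] [ 0.602  -0.2134  0.246 ]
bar 1238 ang 1.439 [ 0.63  -0.119] [ 0.637 -0.069] [0.2878 0.2902] [ 0.6338 -0.094   0.2871]
arm 645 ang 1.435 [ 0.61 -0.15] [ 0.621 -0.066] [0.2038 0.2089] [ 0.6161 -0.1062  0.2037]
plate 11381 ang 0.742 [ 0.557 -0.198] [ 0.769 -0.004] [0.0204 0.0227] [ 0.6641 -0.0961  0.0205]
post 741 ang 1.072 [ 0.599 -0.198] [ 0.627 -0.147] [0.2003 0.2307] [ 0.6161 -0.1675  0.2049]
(370, 241) [ 0.6023 -0.2143  0.247 ]
(338, 241) [ 0.5782 -0.2113  0.247 ]
(402, 241) [ 0.6264 -0.2173  0.247 ]
(397, 167) [ 0.6301 -0.1635  0.2   ]
(372, 238) [ 0.6038 -0.2133  0.24  ]
yaw of plate edge [[0.554, -0.194, 0.02], [0.738, -0.217, 0.02], [0.581, 0.02, 0.02], [0.765, -0.003, 0.02]]
phi 1.4484247808293989
```

```bash
python3 - <<'E'
from h import *
a=down([.600,-.223,.285],1.443);b=down([.600,-.223,.268],1.443)
def pt(ty,z): return down([.6082+.128*ty,-.1618+.992*ty,z],1.443)
plan(Tcur(),a,6); plan(a,pt(-.080,.225),4); plan(pt(-.08,.225),pt(-.08,.180),4)
E
```

```text
rows 6 v [0.063, -0.073, 0.755] w [-0.002, -0.001, 0.01]
rows 4 v [-0.152, 0.002, 0.5] w [0.0, 0.0, 0.0]
rows 4 v [-0.0, 0.0, 0.375] w [0.0, 0.0, 0.0]
```

Request:
arm_command([
  [[0.06, -0.07, 0.75], [0, 0, 0], -1],
  [[0.06, -0.07, 0.75], [0, 0, 0], -1],
  [[0.06, -0.07, 0.75], [0, 0, 0], -1],
  [[0.06, -0.07, 0.75], [0, 0, 0], -1],
  [[0.06, -0.07, 0.75], [0, 0, 0], -1],
  [[0.06, -0.07, 0.75], [0, 0, 0], -1],
  [[0, 0, 0], [0, 0, 0], -1],
  [[0, 0, 0], [0, 0, 0], -1],
])

```text
time: 11.08
tool_pos: [0.6003, -0.2232, 0.2861]
tcp_rot: [0.749, 0.663, -0.0, -0.001]
force: [0.6, -0.2, 1.0]
finger_gap: 0.007
```

```bash
python3 - <<'E'
from h import *
c=bot.read_camera("side");cv2.imwrite("pics/side5.png",cv2.resize(c["img"][60:240,150:390],(800,600)))
def pt(ty,z): return down([.6082+.128*ty,-.1618+.992*ty,z],1.443)
print(bot.get_state()["tool_pos"])
plan(Tcur(),pt(-.080,.225),4)
E
```

```text
[ 0.60102622 -0.22372858  0.287559  ]
rows 4 v [-0.147, -0.007, 0.521] w [0.001, -0.0, 0.017]
```

View pics/side5.png

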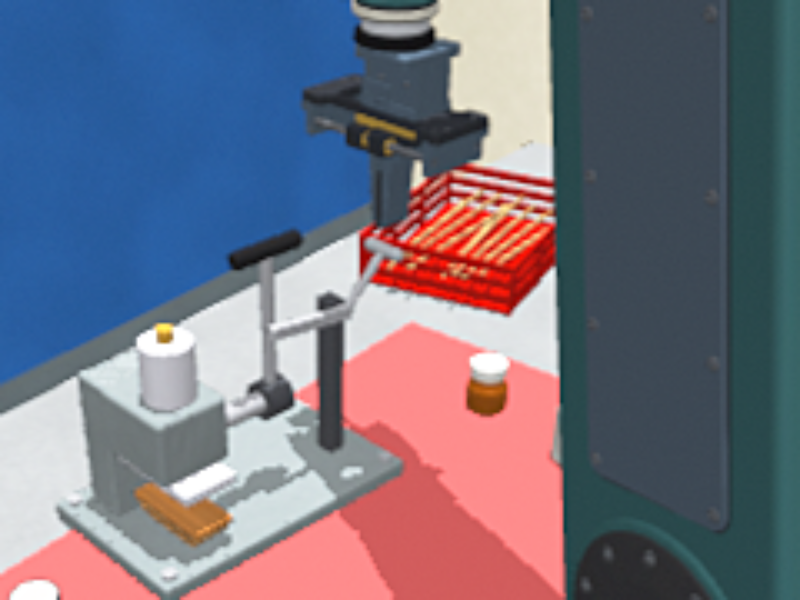

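Request:
arm_command([
  [[-0.07, 0, 0.26], [0, 0, 0], -1],
  [[-0.07, 0, 0.26], [0, 0, 0], -1],
  [[-0.07, 0, 0.26], [0, 0, 0], -1],
  [[-0.07, 0, 0.26], [0, 0, 0], -1],
  [[-0.07, 0, 0.26], [0, 0, 0], -1],
  [[-0.07, 0, 0.26], [0, 0, 0], -1],
  [[-0.07, 0, 0.26], [0, 0, 0], -1],
  [[-0.07, 0, 0.26], [0, 0, 0], -1],
])

```text
time: 11.8
tool_pos: [0.5983, -0.2415, 0.2236]
tcp_rot: [0.749, 0.662, 0.0, 0.0]
force: [0.7, -1.4, 2.2]
finger_gap: 0.01
```

Request:
arm_command([
  [[0, 0, 0.25], [0, 0, 0], -1],
  [[0, 0, 0.25], [0, 0, 0], -1],
  [[0, 0, 0.25], [0, 0, 0], -1],
  [[0, 0, 0.25], [0, 0, 0], -1],
])

```text
time: 12.13
tool_pos: [0.5983, -0.2407, 0.1934]
tcp_rot: [0.749, 0.662, 0.0, -0.0]
force: [0.2, 0.5, 3.1]
finger_gap: 0.005
```

Request:
arm_command([
  [[0, 0, 0.15], [0, 0, 0], -1],
  [[0, 0, 0.15], [0, 0, 0], -1],
])

```text
time: 12.3
tool_pos: [0.5982, -0.2409, 0.1846]
tcp_rot: [0.749, 0.662, -0.0, -0.0]
force: [-0.5, -0.1, 2.3]
finger_gap: 0.003
```

Request:
arm_command([
  [[0, 0, 0.1], [0, 0, 0], -1],
  [[0, 0, 0.1], [0, 0, 0], -1],
])

```text
time: 12.47
tool_pos: [0.599, -0.2409, 0.1812]
tcp_rot: [0.749, 0.662, 0.0, -0.0]
force: [-16.7, 13.8, 54.0]
finger_gap: 0.007
```

```bash
python3 - <<'E'
from h import *
c=bot.read_camera("side");cv2.imwrite("pics/side6.png",cv2.resize(c["img"][60:240,150:390],(800,600)))
print(bot.get_state()["tool_pos"],bot.get_state()["force"])
E
```

```text
[ 0.59893143 -0.24086952  0.18151057] [-15.17514242   8.35432578  38.74078494]
```

View pics/side6.png

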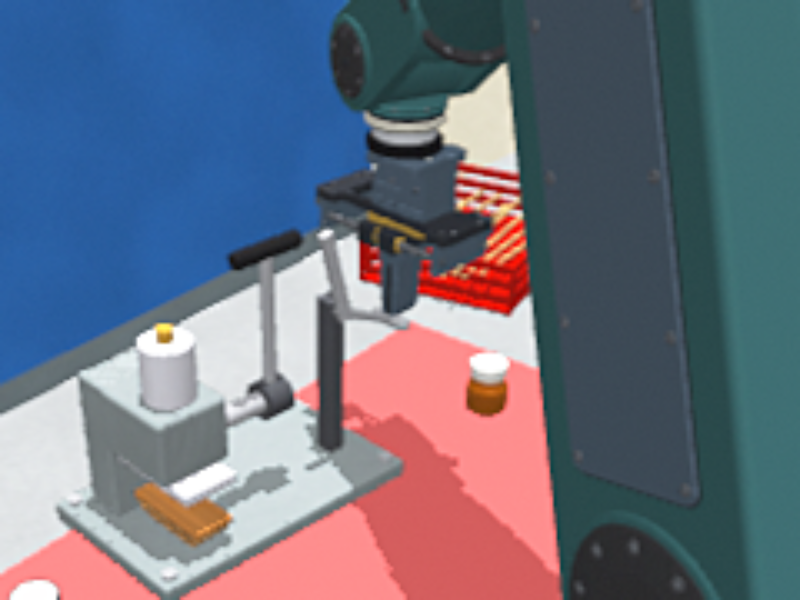

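Request:
arm_command([
  [[0, 0, -0.3], [0, 0, 0], -1],
  [[0, 0, -1], [0, 0, 0], -1],
  [[0, 0, -1], [0, 0, 0], -1],
  [[0, 0, -1], [0, 0, 0], 1],
  [[0, 0, -1], [0, 0, 0], 1],
  [[0, 0, -1], [0, 0, 0], 1],
  [[0, 0, -1], [0, 0, 0], 1],
  [[0, 0, -0.8], [0, 0, 0], 1],
  [[0, 0, 0], [0, 0, 0], 1],
  [[0, 0, 0], [0, 0, 0], 1],
])

```text
time: 13.35
tool_pos: [0.5987, -0.2413, 0.3935]
tcp_rot: [0.749, 0.662, 0.0, 0.001]
force: [0.9, 0.2, -0.2]
finger_gap: 0.487
```

```bash
python3 - <<'E'
from h import *
import pickle
st=bot.get_state();print(st["tool_pos"],st["finger_gap"],st["force"]);c=bot.read_camera("wrist");cv2.imwrite("pics/w7.png",cv2.resize(c["img"],(768,576)));pickle.dump((st,c),open("w7.pkl","wb"))
plan(Tcur(),down([.638,-.055,.37],1.443),7)
T=wT(st,c);P,C=cloud(c,T)
Q=P[(P[:,0]>.55)&(P[:,0]<.75)&(P[:,1]>-.14)&(P[:,1]<.0)&(P[:,2]>.281)&(P[:,2]<.3)&(C.max(1)<70)]
v,x=pca(Q);s=(Q[:,:2]-x)@np.array(v);print(len(Q),np.arctan2(v[1],v[0]),(np.array(x)+s.min()*np.array(v)).round(4),(np.array(x)+s.max()*np.array(v)).round(4))
E
```

```text
[ 0.5986981  -0.2413265   0.39352061] 0.48655760039607915 [ 0.92543343  0.22868977 -0.24541133]
rows 7 v [0.903, 0.077, 0.104] w [-0.0, 0.0, 0.008]
1056 1.441224568138624 [ 0.6301 -0.1188] [ 0.6348 -0.0833]
```

View pics/w7.png

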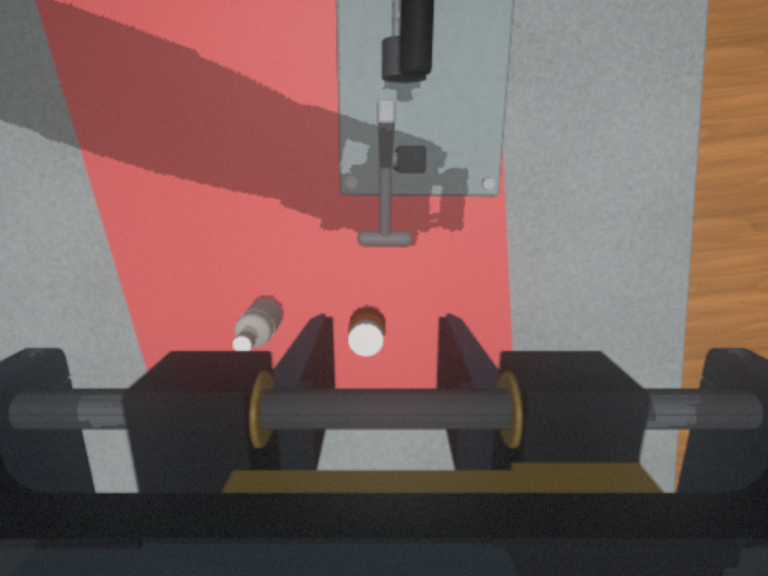

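Request:
arm_command([
  [[0.9, 0.08, 0.1], [0, 0, 0], 1],
  [[0.9, 0.08, 0.1], [0, 0, 0], 1],
  [[0.9, 0.08, 0.1], [0, 0, 0], 1],
  [[0.9, 0.08, 0.1], [0, 0, 0], 1],
  [[0.9, 0.08, 0.1], [0, 0, 0], 1],
  [[0.9, 0.08, 0.1], [0, 0, 0], 1],
  [[0.9, 0.08, 0.1], [0, 0, 0], 1],
  [[0, 0, 0], [0, 0, 0], 1],
  [[0, 0, 0], [0, 0, 0], 1],
])

```text
time: 14.15
tool_pos: [0.6377, -0.0545, 0.3694]
tcp_rot: [0.749, 0.663, -0.001, -0.001]
force: [0.8, -0.2, 0.6]
finger_gap: 1.003
```

```bash
python3 - <<'E'
from h import *
print(bot.get_state()["finger_gap"],Tcur()[:3,3])
plan(Tcur(),down([.638,-.055,.281],1.443),5)
E
```

```text
1.0026045166879622 [ 0.6377456  -0.05449277  0.36936072]
rows 5 v [-0.003, 0.003, 0.589] w [-0.006, 0.0, 0.015]
```

Request:
arm_command([
  [[0, 0, 0.59], [0, 0, 0], 1],
  [[0, 0, 0.59], [0, 0, 0], 1],
  [[0, 0, 0.59], [0, 0, 0], 1],
  [[0, 0, 0.59], [0, 0, 0], 1],
  [[0, 0, 0.59], [0, 0, 0], 1],
  [[0, 0, 0], [0, 0, 0], -1],
  [[0, 0, 0], [0, 0, 0], -1],
  [[0, 0, 0], [0, 0, 0], -1],
  [[0, 0, 0], [0, 0, 0], -1],
  [[0, 0, 0], [0, 0, 0], -1],
  [[0, 0, 0], [0, 0, 0], -1],
  [[0, 0, 0], [0, 0, 0], -1],
])

```text
time: 15.15
tool_pos: [0.6384, -0.0557, 0.2834]
tcp_rot: [0.749, 0.662, 0.0, 0.0]
force: [0.4, -1.1, 1.2]
finger_gap: 0.52
```

Request:
arm_command([
  [[0, 0, 0], [0, 0, 0], -1],
  [[0, 0, 0], [0, 0, 0], -1],
  [[0, 0, 0], [0, 0, 0], -1],
  [[0, 0, 0], [0, 0, 0], -1],
  [[0, 0, 0], [0, 0, 0], -1],
  [[0, 0, 0], [0, 0, 0], -1],
  [[0, 0, 0], [0, 0, 0], -1],
  [[0, 0, 0], [0, 0, 0], -1],
])

```text
time: 15.82
tool_pos: [0.6384, -0.0557, 0.2829]
tcp_rot: [0.749, 0.662, 0.0, 0.0]
force: [3.5, 0.0, -0.6]
finger_gap: 0.192
```

```bash
python3 - <<'E'
from h import *
st=bot.get_state();T=Tcur();p=st["tool_pos"];print(p,st["finger_gap"],st["force"])
for n in["scene","side"]:
    c=bot.read_camera(n);cv2.imwrite(f"pics/{n}8.png",cv2.resize(c["img"][90:270,100:340],(800,600)))
# per-row shifts: 18 steps of .05 rad; tool axes ~ (-y component via tool)
R=T[:3,:3]; px=np.array([.992,-.128,0])
k=[0,.1,.2,.3,.4,.5,.6,.7,.8,.86,.9]
P=[.16*(-np.sin(q)*px)+np.array([0,0,.16*(np.cos(q)-1)]) for q in k]
for i in range(10): print(k[i+1],(R.T@(P[i+1]-P[i])/.03).round(3), (p+P[i+1]).round(4))
E
```

```text
[ 0.63844964 -0.05566605  0.28291702] 0.19207266462995176 [ 3.54303446  0.04004455 -0.60672657]
0.1 [ 0.003 -0.533  0.026] [ 0.6226 -0.0536  0.2821]
0.2 [ 0.003 -0.527  0.079] [ 0.6069 -0.0516  0.2797]
0.3 [ 0.003 -0.517  0.132] [ 0.5915 -0.0496  0.2758]
0.4 [ 0.003 -0.501  0.183] [ 0.5766 -0.0477  0.2703]
0.5 [ 0.002 -0.48   0.232] [ 0.5624 -0.0458  0.2633]
0.6 [ 0.002 -0.455  0.278] [ 0.5488 -0.0441  0.255 ]
0.7 [ 0.002 -0.425  0.322] [ 0.5362 -0.0425  0.2453]
0.8 [ 0.002 -0.39   0.363] [ 0.5246 -0.041   0.2344]
0.86 [ 0.001 -0.216  0.236] [ 0.5182 -0.0401  0.2273]
0.9 [ 0.001 -0.136  0.164] [ 0.5141 -0.0396  0.2224]
```

View pics/side8.png

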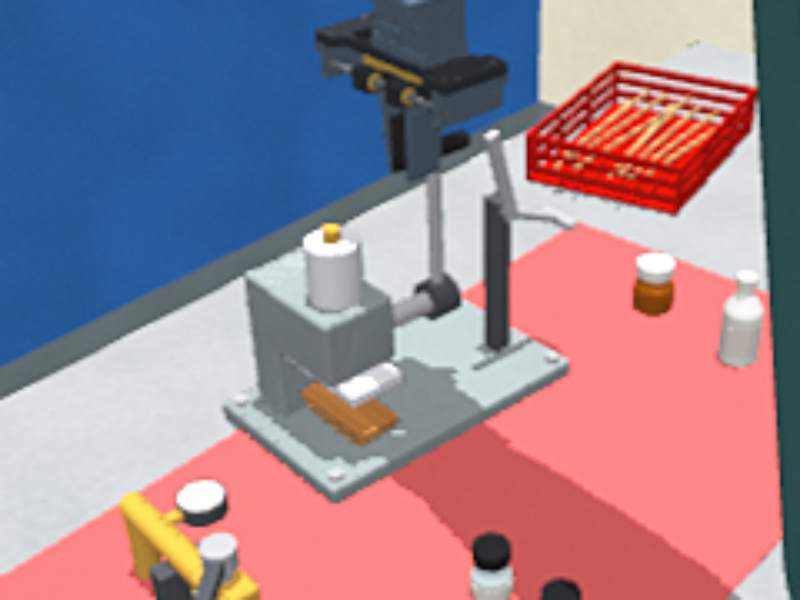

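View pics/scene8.png

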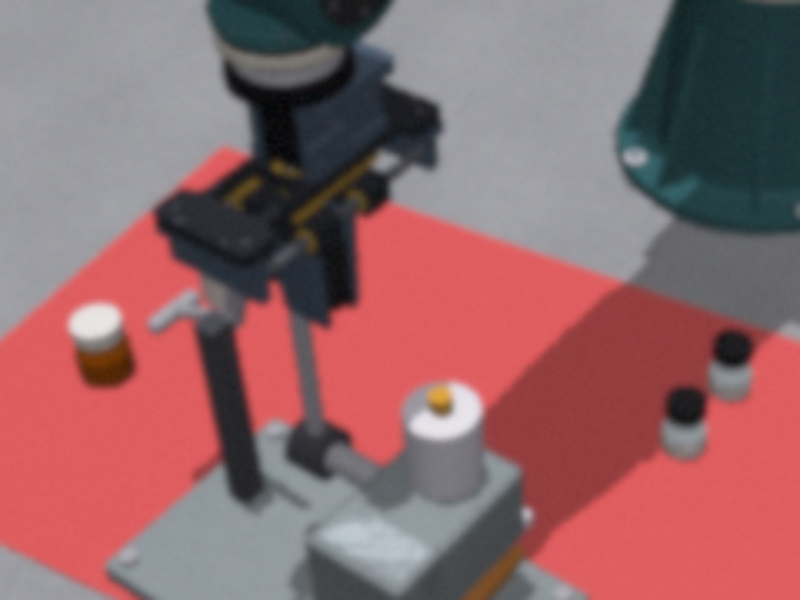

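Request:
arm_command([
  [[0, -0.27, 0.01], [0, 0, 0], -1],
  [[0, -0.27, 0.02], [0, 0, 0], -1],
  [[0, -0.26, 0.04], [0, 0, 0], -1],
  [[0, -0.26, 0.04], [0, 0, 0], -1],
  [[0, -0.26, 0.06], [0, 0, 0], -1],
  [[0, -0.26, 0.07], [0, 0, 0], -1],
  [[0, -0.25, 0.09], [0, 0, 0], -1],
  [[0, -0.25, 0.09], [0, 0, 0], -1],
])

```text
time: 16.58
tool_pos: [0.5774, -0.0477, 0.2713]
tcp_rot: [0.749, 0.662, 0.002, 0.001]
force: [7.9, 2.8, 3.4]
finger_gap: 0.19
```

Request:
arm_command([
  [[0, -0.24, 0.11], [0, 0, 0], -1],
  [[0, -0.24, 0.12], [0, 0, 0], -1],
  [[0, -0.23, 0.13], [0, 0, 0], -1],
  [[0, -0.23, 0.14], [0, 0, 0], -1],
  [[0, -0.22, 0.16], [0, 0, 0], -1],
  [[0, -0.21, 0.16], [0, 0, 0], -1],
  [[0, 0, 0], [0, 0, 0], -1],
])

```text
time: 17.17
tool_pos: [0.536, -0.0425, 0.246]
tcp_rot: [0.749, 0.662, 0.001, 0.001]
force: [8.2, 4.8, 3.1]
finger_gap: 0.189
```

```bash
cat > lev.py <<'E'
from h import *
T=Tcur();p=T[:3,3];R=T[:3,:3];p0=np.array([.63845,-.05567,.28292]);px=np.array([.992,-.128,0])
d=p-p0; q=np.arctan2(-d@px,.16+d[2]); print("p",p.round(4),"q",q.round(3),"rad",np.hypot(d@px,.16+d[2]).round(4),"lat",(d@np.array([.128,.992,0])).round(4),bot.get_state()["force"].round(1),bot.get_state()["finger_gap"].round(3))
for k in (.8,.85,.88,.9,.92):
    t=p0-.16*np.sin(k)*px+np.array([0,0,.16*(np.cos(k)-1)]);print(k,(R.T@(t-p)/.03).round(3))
E
python3 lev.py
```

```text
Traceback (most recent call last):
  File "lev.py", line 3, in <module>
    d=p-p0; q=np.arctan2(-d@px,.16+d[2]); print("p",p.round(4),"q",q.round(3),"rad",np.hypot(d@px,.16+d[2]).round(4),"lat",(d@np.array([.128,.992,0])).round(4),bot.get_state()["force"].round(1),bot.get_state()["finger_gap"].round(3))
                                                                                                                                                                                                  ^^^^^^^^^^^^^^^^^^^^^^^^^^^^^^^^^^^
AttributeError: 'float' object has no attribute 'round'
```

```bash
sed -i 's/,bot.get_state()\["finger_gap"\].round(3))/,bot.get_state()["finger_gap"])/' lev.py; python3 lev.py
```

```text
p [ 0.536  -0.0425  0.246 ] q 0.698 rad 0.1607 lat -0.0001 [8.2 4.8 3.1] 0.18881892505025138
0.8 [ 0.004 -0.386  0.386]
0.85 [ 0.004 -0.568  0.581]
0.88 [ 0.005 -0.672  0.703]
0.9 [ 0.005 -0.74   0.786]
0.92 [ 0.005 -0.805  0.87 ]
```

Request:
arm_command([
  [[0, -0.19, 0.19], [0, 0, 0], -1],
  [[0, -0.19, 0.19], [0, 0, 0], -1],
  [[0, -0.1, 0.1], [0, 0, 0], -1],
  [[0, -0.09, 0.1], [0, 0, 0], -1],
  [[0, 0, 0], [0, 0, 0], -1],
])

```text
time: 17.58
tool_pos: [0.5199, -0.0402, 0.2293]
tcp_rot: [0.749, 0.662, 0.002, 0.001]
force: [7.2, 7.8, 7.1]
finger_gap: 0.192
```

```bash
python3 lev.py
```

```text
p [ 0.5199 -0.0402  0.2293] q 0.844 rad 0.16 lat 0.0001 [7.2 7.8 7.1] 0.1915630779357732
0.8 [-0.005  0.158 -0.17 ]
0.85 [-0.004 -0.024  0.025]
0.88 [-0.004 -0.128  0.146]
0.9 [-0.004 -0.196  0.229]
0.92 [-0.004 -0.262  0.313]
```

Request:
arm_command([
  [[0, -0.05, 0.06], [0, 0, 0], -1],
  [[0, -0.05, 0.06], [0, 0, 0], -1],
  [[0, -0.04, 0.05], [0, 0, 0], -1],
  [[0, 0, 0], [0, 0, 0], -1],
])

```text
time: 17.92
tool_pos: [0.5162, -0.0397, 0.2245]
tcp_rot: [0.749, 0.662, 0.002, 0.001]
force: [8.4, 9.1, 6.7]
finger_gap: 0.189
```

Request:
arm_command([
  [[0, -0.03, 0.03], [0, 0, 0], -1],
  [[0, -0.02, 0.03], [0, 0, 0], -1],
  [[0, 0, 0], [0, 0, 0], -1],
])

```text
time: 18.17
tool_pos: [0.515, -0.0395, 0.2229]
tcp_rot: [0.749, 0.662, 0.002, 0.001]
force: [9.1, 9.3, 7.3]
finger_gap: 0.192
```

```bash
python3 lev.py
```

```text
p [ 0.515  -0.0395  0.2229] q 0.894 rad 0.1598 lat 0.0002 [9.1 9.3 7.3] 0.1916756157163139
0.8 [-0.007  0.327 -0.38 ]
0.85 [-0.007  0.145 -0.185]
0.88 [-0.006  0.04  -0.064]
0.9 [-0.006 -0.027  0.019]
0.92 [-0.006 -0.093  0.103]
```

Request:
arm_command([
  [[0, -0.03, 0.03], [0, 0, 0], -1],
  [[0, 0, 0], [0, 0, 0], -1],
])

```text
time: 18.33
tool_pos: [0.5148, -0.0395, 0.2227]
tcp_rot: [0.749, 0.662, 0.003, 0.002]
force: [8.9, 9.1, 11.4]
finger_gap: 0.191
```

Request:
arm_command([
  [[0, -0.02, 0.03], [0, 0, 0], -1],
  [[0, 0, 0], [0, 0, 0], -1],
])

```text
time: 18.5
tool_pos: [0.5147, -0.0395, 0.2224]
tcp_rot: [0.749, 0.662, 0.003, 0.002]
force: [8.3, 8.6, 17.7]
finger_gap: 0.187
```

Request:
arm_command([
  [[0, -0.03, 0.0], [0, 0, 0], -1],
  [[0, 0, 0], [0, 0, 0], -1],
  [[0, 0, 0], [0, 0, 0], -1],
  [[0, 0, 0], [0, 0, 0], -1],
])

```text
time: 18.83
tool_pos: [0.5146, -0.0395, 0.2225]
tcp_rot: [0.749, 0.662, 0.004, 0.003]
force: [15.5, 7.8, 11.5]
finger_gap: 0.189
```

```bash
python3 lev.py; python3 - <<'E'
from h import *
for n in["scene","side"]:
    c=bot.read_camera(n);cv2.imwrite(f"pics/{n}9.png",cv2.resize(c["img"][90:330,100:420],(800,600)))
    P,C=cloud(c,c["T"]);
    m=(P[:,0]>.45)&(P[:,0]<.58)&(P[:,1]>-.16)&(P[:,1]<-.065)&(P[:,2]>.19)&(P[:,2]<.24)
    print(n,m.sum(),P[m].mean(0).round(4) if m.sum() else '')
    c["T_tool_cam"]=np.eye(4);valve(dict(tool_pos=c["T"][:3,3],tcp_rot=Rot.from_matrix(c["T"][:3,:3]).as_quat()),c)
E
```

```text
p [ 0.5146 -0.0395  0.2225] q 0.898 rad 0.1597 lat 0.0002 [15.5  7.8 11.5] 0.18930002017155412
0.8 [-0.007  0.339 -0.393]
0.85 [-0.006  0.156 -0.199]
0.88 [-0.006  0.051 -0.078]
0.9 [-0.006 -0.017  0.004]
0.92 [-0.006 -0.083  0.088]
scene 35 [ 0.5453 -0.0683  0.201 ]
pipe yaw -0.1452 handle ang 2.2373 q 0.8117 axis [0.5259 0.2987] handle top z 0.1211 n 584 185 rmax 0.092
side 26 [ 0.5009 -0.0842  0.2224]
pipe yaw -0.1384 handle ang 2.2101 q 0.7777 axis [0.5134 0.2989] handle top z 0.1229 n 419 153 rmax 0.091
```

View pics/side9.png

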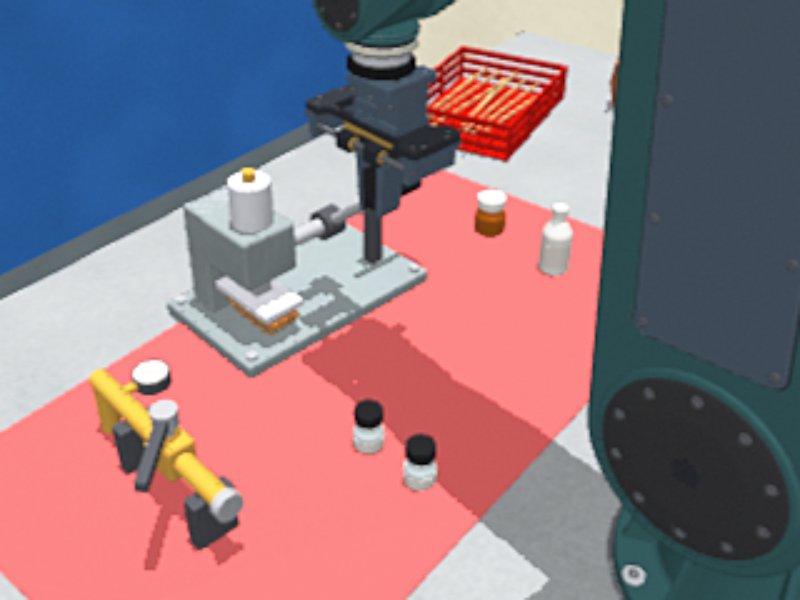

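View pics/scene9.png

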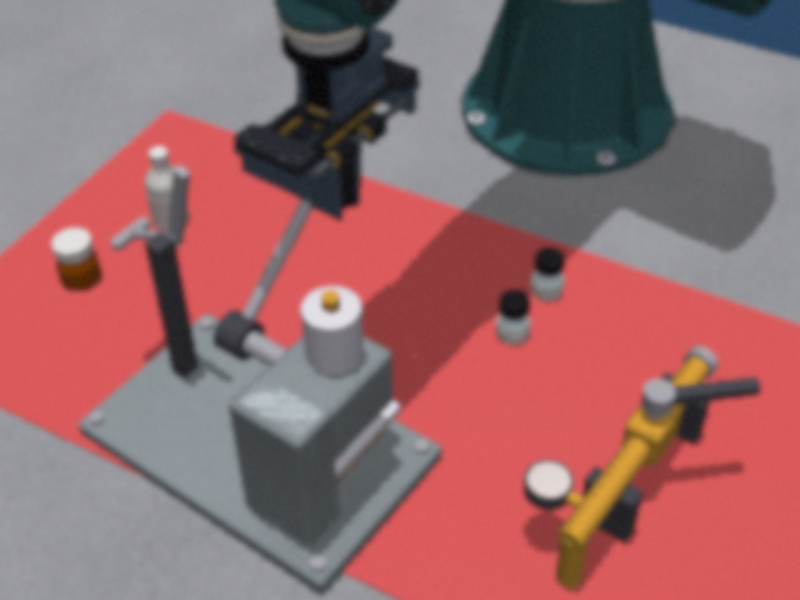

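```bash
python3 lev.py; python3 -c "
from plant import bot
print(bot.close_job())"
```

```text
p [ 0.5146 -0.0395  0.2225] q 0.898 rad 0.1597 lat 0.0002 [15.5  7.4 11.5] 0.18972386193234245
0.8 [-0.007  0.339 -0.393]
0.85 [-0.006  0.156 -0.199]
0.88 [-0.006  0.051 -0.078]
0.9 [-0.006 -0.017  0.004]
0.92 [-0.005 -0.083  0.087]
the job is handed in; nothing more can be done
None
```

The press is set as asked, in the order asked. I handed the job in at about 19 s, with the gripper still holding the lever at its stop.

- **Valve:** I gripped the handle and turned it from about 0.21 rad to half open. The wrist view afterwards gave 0.785 rad. The oblique cameras disagreed slightly: the side camera read 0.776–0.778 and the scene camera 0.81–0.84. I trusted the near-overhead wrist view because it also matched the tool angle while gripping.
- **Catch:** I pushed the thumb bar down to its stop with closed fingertips, and the pictures show the arm upright and clear of the lever. The wrist force briefly reached 54 N when the bar hit its stop. That is under the 120 N wrist limit, and only the fingertips were touching. I took the 40 N limit to cover the arm and gripper body, so it could count against the job if it also covers the fingers.
- **Lever:** I gripped the crossbar about 25 mm left of the rod, with the fingers stopping on a 17 mm opening against the 18 mm bar. Pulling it to the front gave 0.898 rad from the tool position, against a stop of 0.9. Position no longer changed while force rose, and it is held with about 18 N along the swing, roughly twice the spring force. The last pictures show the ram down.
- **Loose items:** The jars and the bottle are all still standing in the last pictures, with no sign of having been moved.

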